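Drip board out from under the tins

ROBOT

A 6-joint arm with a two-finger parallel gripper is mounted at the origin on the work surface. World frame = base frame: x ahead of the robot, y to its left, z up, the work surface at z = 0. Lengths are in m, angles in rad, forces in N, time in s.
With the tool pointing down it reaches from about 0.35 to 0.775 m from the base axis. Payload 5.5 kg.
Tool frame: the origin (TCP) lies at the very end of the fingers, on their centre line; the grasp point (between the pads) lies 19 mm behind it (grip_point_offset is the distance from the TCP to the grasp point, in m); z points along the fingers, y is the direction in which the jaws open and shut (so a half turn about z gives the same grasp; the last joint's range is limited). The gripper opens to 85 mm and grips with 20 to 120 N. Pads are 22 mm wide; open, the fingers measure 114 mm over their backs; the gripper's body (76 mm by 85 mm) begins 54 mm behind the grasp point. The pads swing forward as they close: fully open they stand 13 mm farther back than shut.
Start: joints at [-1.289, 0.313, 0.046, 1.304, 0, 1.431], TCP at [0.235, -0.525, 0.203] pointing down, gripper open.
Joint ranges: [-2.76, 2.76], [-0.86, 1.69], [-1.03, 1.26], [-2.2, 2.34], [-1.47, 1.5], [-3.14, 3.14]. Speed limits (rad/s): [2.57, 2.57, 3.14, 3.14, 3.14, 3.14].

INTERFACE

Orientations are given as a unit quaternion [w, x, y, z].
In Python, from workcell import * gives the robot as it stands.
- The arm moves only by the shell command python3 -m crank 'ROWS' [OPENING] [FORCE]. ROWS is a JSON object of lists of equal length, an entry for each row: "travel": the shift along the tool's x, y, z in units of 40 mm (1.0 is 40 mm), a list of three; "turn": the turn about the tool's z in rad. In form: {"travel": [[x, y, z], ...], "turn": [turn, ...]}. A call has 1 to 5 rows; each row is the pose to reach, as a shift and turn from the pose commanded when the call began, along the tool's axes at that moment; what a row does not reach only later rows make up. A row lasts 1/12 s, in which the tool goes at most 41.7 mm and 7.16 degrees, less where a joint would pass 70% of its speed; a pose out of reach is approached as far as the arm can. A call with a gripper value outside its range is refused whole. OPENING is the finger opening in mm, from 0 to 85.4, set as the call begins (- or left out, the last holds). The fingers move at their own pace and stop on an object; FORCE is the grip in N (left out, the last holds). Time passes only in rows, so rows that repeat a pose let the fingers close. It gives the time, the measured TCP pose, the force and the opening at its end, in the units of the state.
- get_state(): the state, without advancing time (a new reading comes with each control period).
- read_camera(name): name is "scene" or "top" or "wrist"; returns a dict with "image" (400x640x3 uint8, red, green, blue), "K" (3x3 intrinsics, pixels), "R" (3x3) and "t" (3): a world point X has camera coordinates R X + t. Camera axes: x right, y down, z forward; pixel columns grow to the right and rows downward; lengths in m; the calibration is good to about 2 mm. The wrist camera is an equidistant fisheye: a pixel r from the principal point sees the ray r / f radians off the axis. A picture is of the moment at which its call begins. There is no depth.
- hand_in(): hands the job in, once; it reports no verdict.
The state is a dict: "clock": time; "joint_pos": joint angles; "qvel": joint speeds; "tau": joint torques, N m; "tcp_pos": TCP position; "orientation": TCP orientation; "wrist_force": force on the tool from outside, world axes, zero at the start; "ft_torque": the same for the moment, N m; "finger_gap": finger opening in m.
Only numpy, scipy, OpenCV 4.12 (cv2) and the standard library are available. Lean on these libraries where they do the work, as an engineer would, in place of code of your own. Each camera call takes 0.05 s, during which the arm holds its last target. There are 200 camera calls.

TASK

Take the drip board under the stack of two flat tins by its handle and slide it straight out, away from the tins, until it is completely out from under them, and leave it lying flat on the bench. The two tins must not be lifted or toppled: they stay where they are, upright and one on the other. Leave the other drip board, the one under the single tall can, where it is.

Things in the scene. Friction and masses are not known exactly. Their poses are not given: they have to be found in the camera images.
- board_grip (a point): Centre of the bar handle (70 long in x, 34 wide in y, 36 tall, foot on the bench) of the plain wooden drip board under the two flat tins, 18 mm up. x points along the board from handle to blade and tins, z up. The flat blade, 56 wide, 6 thick, spans 35 to 180 mm along +x; the tins stand about 130 mm along +x. It comes out along -x. 0.15 kg.
- tin_low_mid (a point): Centre, half-way up, of the lower flat metal tin: 96 mm across, 45 tall, 0.12 kg, standing on the blade. z is its axis. Two fixed wooden stop blocks (25 x 24, 50 tall) beside the blade, 76 mm apart, handle side of the tins, hold it back: the board is drawn between them. It slides up to 15 mm first, and rocks a few degrees as the board leaves.
- tin_top_mid (a point): Centre, half-way up, of the upper flat metal tin: 74 mm across, 40 tall, 0.08 kg, standing loose on the lower tin, its top 91 mm above the bench at first. z is its axis.
- other_grip (a point): Centre of the handle of the other drip board: same shape, size and axes, between stop blocks too, but under one tall can (96 mm across, 115 tall). Not to be moved.
There are look-alikes about, which are no part of the job. Leave any red look-alike of the part that bears board_grip alone.

How it is judged:
At the end, for the whole second after the job is handed in: Board flat on the bench (grip below 28 mm, tilt < 0.12 rad), lower tin's centre 225 mm ahead of its grip or 250 mm away; tins upright (tilt < 0.12 rad), upper on lower (within 25 mm sideways, its centre above 55 mm), lower within 40 mm of its start ((x of tin_low_mid in the frame of board_grip above 0.225 m or horizontal distance between tin_low_mid and board_grip above 0.25 m) and height (world z) of board_grip below 0.028 m and angle between each of board_grip, tin_low_mid, tin_top_mid's own z axis and vertical below 0.12 rad and height (world z) of tin_top_mid above 0.055 m and horizontal distance between tin_low_mid and tin_top_mid below 0.025 m and distance of tin_low_mid from where it was at the start of the episode below 0.04 m); the robot touches nothing.
It fails at once if a tin is toppled (tilted by more than 0.4 rad) (angle between any of tin_low_mid, tin_top_mid's own z axis and vertical above 0.4 rad).
It fails at once if the tins are lifted (lower tin's centre above 45 mm or upper's above 92 mm) (height (world z) of tin_low_mid above 0.045 m or height (world z) of tin_top_mid above 0.092 m).
It fails at once if the other drip board is moved by more than 25 mm (distance of other_grip from where it was at the start of the episode above 0.025 m).
It also fails if it takes over 32 s, if anything falls off the work surface, if the arm or the gripper's body presses on something with over 40 N, if the wrist force passes 120 N, or if a joint passes its speed limit or range.

## Working session

There is one attempt and no reset: what is moved stays moved. The work goes in short steps, Python scripts to look and compute and a shell command to move; the robot and the scene stay as the last step left them, time stands still between calls to the robot, and variables do not carry over. Pictures are saved under pics/ and viewed, about 8 in all and at most 12, crops included, and the job is handed in when it is done.

```bash
mkdir -p pics; python3 - <<'E'
from workcell import *
import cv2
s=get_state();print(s['tcp_pos'],s['orientation'],s['clock'],s['finger_gap'])
for n in('top','scene'):
    c=read_camera(n);cv2.imwrite(f'pics/{n}0.png',c['image'][:,:,::-1]);print(n,c['K'],c['R'],c['t'])
E
```

```text
[ 0.23523801 -0.52402677  0.2020878 ] [-9.50741283e-04  9.77842804e-01  2.09338345e-01 -6.17817858e-05] 0.0 0.08508303756378441
top [[464.14972936   0.         318.45018574]
 [  0.         464.14972936 197.73930649]
 [  0.           0.           1.        ]] [[-0.02065058 -0.99974124 -0.00953927]
 [-0.99075903  0.02174249 -0.13387981]
 [ 0.13405258  0.00668642 -0.99095166]] [0.0013663  0.51328864 1.02895986]
scene [[368.73475234   0.         318.96911128]
 [  0.         368.73475234 198.21399876]
 [  0.           0.           1.        ]] [[-0.63150091  0.77530308 -0.01057068]
 [ 0.55297389  0.44076871 -0.70706635]
 [-0.54353149 -0.45235836 -0.70706819]] [ 0.3330296  -0.2160828   1.13835932]
```

View pics/top0.png

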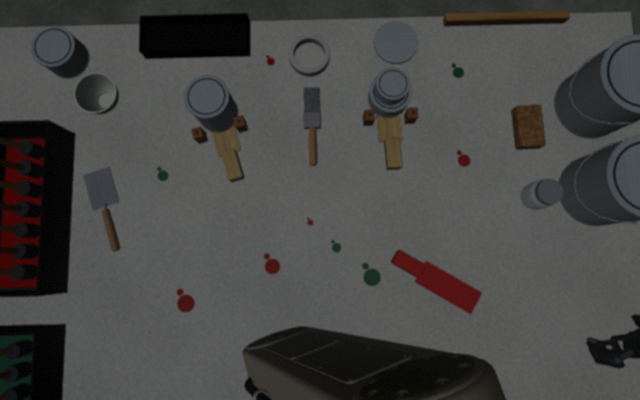

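View pics/scene0.png

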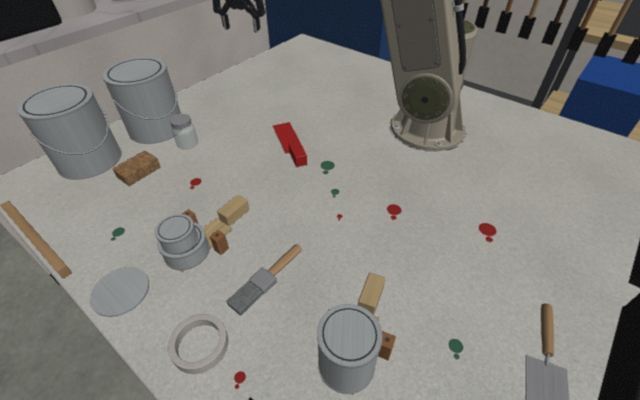

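Candidates for the target in the top view:
- Plain board under the two stacked tins: handle (393,153). This is the choice.
- Board under the tall can: handle (233,165).
- Red look-alike: (435,280).
- Brush handle (312,145) and scraper handle (110,230).

Next I check it in a close crop and measure it.

```bash
cat > h.py <<'E'
import numpy as np,cv2
from workcell import *
def ray(c,uv,z):
    d=c['R'].T@np.linalg.inv(c['K'])@np.array([uv[0],uv[1],1.]);o=-c['R'].T@c['t']
    return o+d*(z-o[2])/d[2]
def proj(c,X):
    p=c['K']@(c['R']@np.array(X)+c['t']);return p[:2]/p[2]
E
python3 - <<'E'
from h import *
c=read_camera('top');im=c['image'];bgr=im[:,:,::-1].copy()
hsv=cv2.cvtColor(im,cv2.COLOR_RGB2HSV)
x0,y0,x1,y1=350,60,435,180
for p in[(393,153),(390,128),(384,104),(412,115),(405,160)]:print(p,hsv[p[1],p[0]])
m=((hsv[...,0]>12)&(hsv[...,0]<25)&(hsv[...,1]>90)).astype(np.uint8)
n,l,st,ce=cv2.connectedComponentsWithStats(m)
for i in range(1,n):
    if st[i,4]>60:print(st[i],ce[i])
mm=np.zeros_like(m);mm[y0:y1,x0:x1]=m[y0:y1,x0:x1]
# width per row
for y in range(108,174,3):
    xs=np.where(mm[y])[0]
    if len(xs):print(y,xs.min(),xs.max(),len(xs),hsv[y,int(xs.mean())])
a=cv2.resize(bgr[y0:y1,x0:x1],None,fx=5,fy=5,interpolation=cv2.INTER_CUBIC)
a=cv2.convertScaleAbs(a,alpha=1.6)
b=cv2.resize(mm[y0:y1,x0:x1]*255,None,fx=4,fy=5,interpolation=0)[:, :]
cv2.imwrite('pics/crop1.png',np.hstack([a,cv2.cvtColor(b,cv2.COLOR_GRAY2BGR)]))
E
```

```text
(393, 153) [ 19 108  87]
(390, 128) [ 18 116  86]
(384, 104) [103  35  65]
(412, 115) [ 13 173  62]
(405, 160) [30  3 91]
[ 444   10  126   15 1438] [505.9255911   17.14464534]
[ 512  105   33   43 1169] [528.18477331 126.29769033]
[405 108  12  15  70] [410.7 114.7]
[377 116  25  53 928] [390.65948276 139.6487069 ]
[213 127  30  53 868] [228.78225806 151.73847926]
[309 127   7  38 247] [312.10526316 145.29554656]
[192 128  14  14  68] [199.05882353 135.05882353]
[  0 137  25  13 127] [ 10.39370079 143.04724409]
[  0 180  23  11 102] [  9.69607843 185.40196078]
[102 209  17  41 274] [109.99635036 229.78467153]
[  0 225  20   7  78] [  9.53846154 228.3974359 ]
[  0 270  17   5  69] [  8.33333333 271.72463768]
108 409 416 3 [ 12 110  65]
111 365 412 7 [109  28  72]
114 366 416 9 [105   6  83]
117 366 414 22 [20 58 53]
120 365 414 31 [ 19 123  87]
123 364 399 25 [ 20 114  85]
126 378 399 22 [ 20 115  84]
129 379 400 22 [ 19 118  84]
132 379 400 22 [ 20 115  84]
135 379 400 22 [ 20 115  82]
138 379 401 23 [ 20 115  80]
141 384 399 16 [ 19 112  82]
144 385 399 15 [ 19 113  81]
147 385 399 15 [ 19 109  84]
150 386 399 14 [ 19 108  85]
153 386 400 15 [ 19 108  87]
156 386 400 15 [ 20 109  89]
159 386 400 15 [ 20 116  88]
162 387 401 15 [ 19 112  89]
165 387 401 15 [ 20 115  89]
168 387 390 4 [ 18 100  46]
```

View pics/crop1.png

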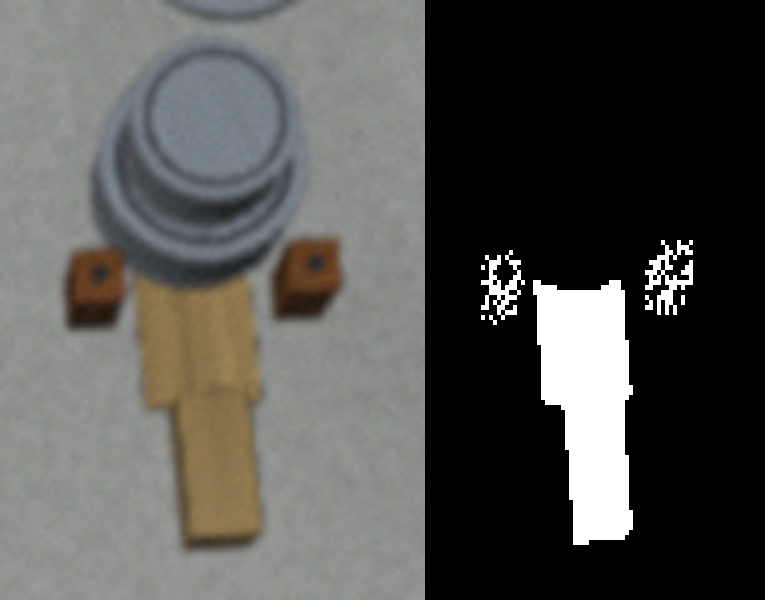

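The crop shows the right board: plain wood, two stacked tins, and brown stop blocks at (374,117) and (412,115). The handle top spans about (386–401, 138–166). Next I get the handle axis by subpixel edges and cross-check in the scene view.

```bash
cat >> h.py <<'E'
E
python3 - <<'E'
from h import *
c=read_camera('top')
sat=cv2.GaussianBlur(cv2.cvtColor(c['image'],cv2.COLOR_RGB2HSV)[...,1].astype(float),(0,0),.7)
def edges(rows,lo,hi,th=55):
    L=[];R=[]
    for y in rows:
        s=sat[y];xs=np.arange(lo,hi);ins=[x for x in xs if s[x]>th]
        a,b=ins[0],ins[-1]
        L.append((a-1+(th-s[a-1])/(s[a]-s[a-1]),y));R.append((b+(s[b]-th)/(s[b]-s[b+1]),y))
    return L,R
Lh,Rh=edges(range(143,165),375,410); Lb,Rb=edges(range(124,134),372,406)
def line(P,z):
    Q=np.array([ray(c,p,z)[:2] for p in P]);k=np.polyfit(Q[:,0],Q[:,1],1)
    r=Q[:,1]-np.polyval(k,Q[:,0]);return k,r.std(),Q[:,0].mean()
for n,P,z in(('h right top',Rh,.036),('h left foot',Lh,0),('blade L',Lb,.006),('blade R',Rb,.006)):
    k,s,xm=line(P,z);print(n,'slope',k[0],'y at x=.535,.6:',np.polyval(k,[.535,.6]),s,xm)
g=[float(sat[y,391:398].mean()) for y in range(160,174)];v=[float(c['image'][y,391:398].mean()) for y in range(160,174)];print(np.round(g),np.round(v))
print('end foot',ray(c,(394.5,168.7),0),'end top',ray(c,(394.5,166),.036),'front top',ray(c,(392,138),.036))
print('tin top centre',ray(c,(350+214/5,60+117/5),.091))
print('stops top',ray(c,(350+96/5,60+272/5),.05),ray(c,(350+312/5,60+264/5),.05))
sc=read_camera('scene');im=sc['image'];hs=cv2.cvtColor(im,cv2.COLOR_RGB2HSV)
m=((hs[...,0]>12)&(hs[...,0]<26)&(hs[...,1]>60)).astype(np.uint8);m[:,:180]=0;m[:,255:]=0;m[:190]=0;m[260:]=0
cv2.imwrite('pics/crop2.png',cv2.convertScaleAbs(cv2.resize(im[185:285,140:265,::-1],None,fx=6,fy=6,interpolation=cv2.INTER_CUBIC),alpha=1.3))
E
```

```text
h right top slope 0.05326028365796081 y at x=.535,.6: [-0.20636499 -0.20290307] 8.712441593787911e-05 0.61212028911639
h left foot slope 0.05620715999955142 y at x=.535,.6: [-0.17492908 -0.17127561] 0.00014516522677815514 0.6212625364111518
blade L slope 0.053634763615247605 y at x=.535,.6: [-0.16184077 -0.15835451] 6.82334221098136e-05 0.6815238924379575
blade R slope 0.04999434180369106 y at x=.535,.6: [-0.21749834 -0.21424871] 9.356812228063586e-05 0.6802060799430187
[111. 112. 112. 111. 111. 112. 111. 102.  71.  32.  11.   5.   4.   4.] [71. 71. 71. 72. 72. 71. 63. 45. 36. 54. 79. 90. 91. 91.]
end foot [ 0.5837009  -0.19193996  0.        ] end top [ 0.58298454 -0.18641233  0.036     ] front top [ 0.64937036 -0.18343155  0.036     ]
tin top centre [ 0.76024635 -0.18175756  0.091     ]
stops top [ 0.70285878 -0.13095347  0.05      ] [ 0.70431375 -0.23075887  0.05      ]
```

View pics/crop2.png

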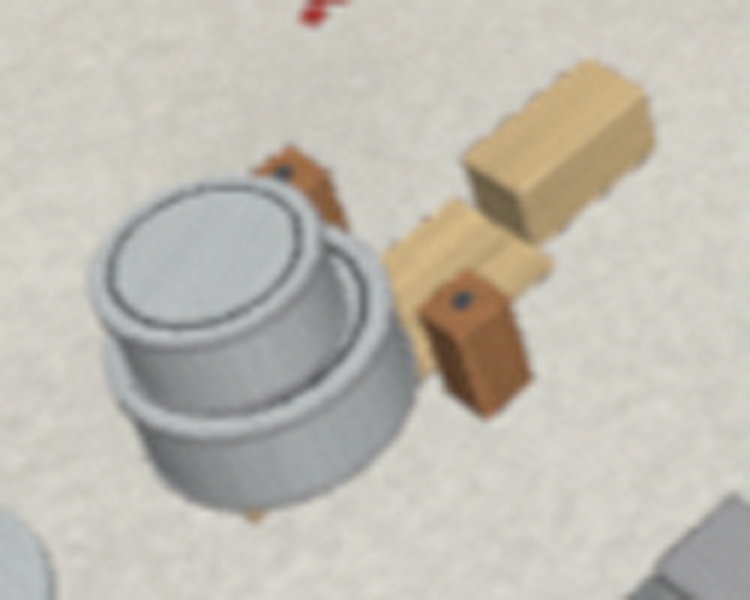

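Crop 2 confirms the stack of two flat tins, the two stop blocks, and the plain handle at about (233,207) in the full scene image. Measured: handle centre about (0.617, -0.186), axis angle 0.053 rad. Handle width is 34 mm and length about 68 mm, which match, so I start moving.

```bash
python3 -m crank '{"travel":[[0.95,-0.3,0],[1.9,-0.6,0],[2.85,-0.9,0],[3.8,-1.2,0],[4.75,-1.5,0]],"turn":[0,0,0,0,0]}' 85 40
python3 -m crank '{"travel":[[0.95,-0.3,0],[1.9,-0.6,0],[2.85,-0.9,0],[3.8,-1.2,0],[4.75,-1.5,0]],"turn":[0,0,0,0,0]}'
python3 - <<'E'
from h import *
s=get_state();q=s['orientation']
from scipy.spatial.transform import Rotation as Ro
R=Ro.from_quat([q[1],q[2],q[3],q[0]]).as_matrix()
print(s['tcp_pos'],R.T@(np.array([.617,-.1855,.15])-s['tcp_pos'])/.04,'turn',np.arctan2(R[1,0],R[0,0])-.053)
c=read_camera('scene')
for p in((590,62),(652,100),(470,162),(528,192)):print(ray(c,(140+p[0]/6,185+p[1]/6),.036))
E
```

```text
clock: 0.67
tcp_pos: [0.3851, -0.3908, 0.203]
orientation: [0.0, 0.978, 0.209, 0.0]
wrist_force: [0.2, 0.3, -0.2]
finger_gap: 0.085
clock: 1.08
tcp_pos: [0.5342, -0.258, 0.203]
orientation: [0.0, 0.978, 0.209, 0.0]
wrist_force: [-0.2, -1.1, 0.8]
finger_gap: 0.0852
[ 0.53416136 -0.25795491  0.20302323] [ 2.6310614  -0.80492282  1.32542482] turn 0.3688341545435683
[ 0.58542311 -0.20216829  0.036     ]
[ 0.58463173 -0.16697264  0.036     ]
[ 0.65126803 -0.19713076  0.036     ]
[ 0.64764935 -0.16780592  0.036     ]
```

```bash
python3 -m crank '{"travel":[[0.9,-0.27,0.2],[1.75,-0.54,0.5],[2.63,-0.81,0.8],[2.63,-0.81,1.3],[2.63,-0.81,1.3]],"turn":[0.12,0.24,0.369,0.369,0.369]}'
python3 - <<'E'
from h import *
from scipy.spatial.transform import Rotation as Ro
s=get_state();q=s['orientation']
R=Ro.from_quat([q[1],q[2],q[3],q[0]]).as_matrix()
print(s['tcp_pos'],R.T@(np.array([.617,-.185,.006])-s['tcp_pos'])/.04,np.arctan2(R[1,0],R[0,0])-.053)
c=read_camera('wrist');cv2.imwrite('pics/w1.png',c['image'][:,:,::-1])
E
```

```text
clock: 1.55
tcp_pos: [0.6147, -0.1844, 0.1464]
orientation: [-0.001, 1.0, 0.028, -0.003]
wrist_force: [-0.8, -0.4, -1.6]
finger_gap: 0.0848
[ 0.61467213 -0.18441602  0.14642876] [0.07832271 0.02789475 3.51024715] 0.0032362948806785585
```

View pics/w1.png

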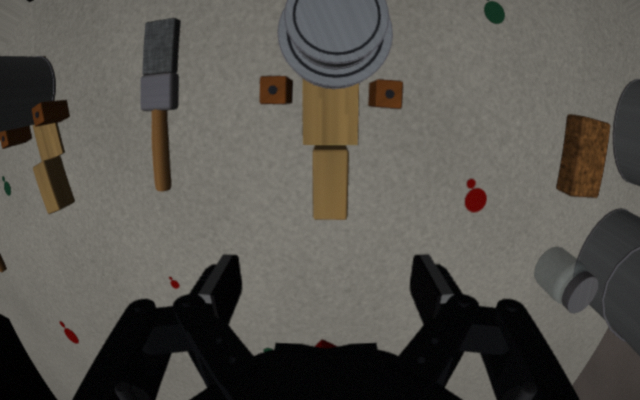

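The wrist view shows the handle at (330,183) centred between the fingers (mid column about 325) and square to them, so I go down.

```bash
python3 -m crank '{"travel":[[0.03,0,0.7],[0.03,0,1.4],[0.03,0,2.1],[0.03,0,2.8],[0.03,0,3.2]],"turn":[0,0,0,0,0]}'
python3 -m crank '{"travel":[[0,0,0],[0,0,0],[0,0,0]],"turn":[0,0,0]}'
```

```text
clock: 2.02
tcp_pos: [0.6148, -0.1879, 0.0213]
orientation: [-0.0, 1.0, 0.026, -0.001]
wrist_force: [-0.0, 0.7, -0.2]
finger_gap: 0.0851
clock: 2.27
tcp_pos: [0.6178, -0.1884, 0.0253]
orientation: [0.001, 1.0, 0.026, 0.001]
wrist_force: [-0.2, -0.6, 1.1]
finger_gap: 0.085
```

```bash
python3 -m crank '{"travel":[[0,-0.06,0.25],[0,-0.06,0.45],[0,-0.06,0.47],[0,-0.06,0.47]],"turn":[0,0,0,0]}'
python3 -m crank '{"travel":[[0,0,0],[0,0,0],[0,0,0],[0,0,0],[0,0,0]],"turn":[0,0,0,0,0]}' 25 40
python3 -m crank '{"travel":[[0,0,0],[0,0,0],[0,0,0],[0,0,0],[0,0,0]],"turn":[0,0,0,0,0]}'
```

```text
clock: 2.6
tcp_pos: [0.6162, -0.1841, 0.0036]
orientation: [-0.0, 1.0, 0.027, -0.001]
wrist_force: [-0.0, 0.7, -0.2]
finger_gap: 0.0851
clock: 3.02
tcp_pos: [0.6171, -0.1849, 0.0049]
orientation: [0.0, 1.0, 0.026, 0.0]
wrist_force: [-0.8, -0.6, 3.2]
finger_gap: 0.0316
clock: 3.43
tcp_pos: [0.6171, -0.1849, 0.0049]
orientation: [0.0, 1.0, 0.026, 0.0]
wrist_force: [-1.1, -1.9, 6.3]
finger_gap: 0.0318
```

Gripped: the gap reads 32 mm on a 34 mm handle. I draw it out slowly along -x.

```bash
for i in 1; do python3 -m crank '{"travel":[[-0.08,0,0],[-0.16,0,0],[-0.24,0,0],[-0.32,0,0],[-0.4,0,0]],"turn":[0,0,0,0,0]}'
python3 -m crank '{"travel":[[-0.1,0,0],[-0.2,0,0],[-0.3,0,0],[-0.4,0,0],[-0.5,0,0]],"turn":[0,0,0,0,0]}'; done
python3 - <<'E'
from h import *
c=read_camera('top')['image'][60:240,330:460,::-1];d=read_camera('scene')['image'][160:300,130:290,::-1]
f=lambda a:cv2.convertScaleAbs(cv2.resize(a,(390,540),interpolation=cv2.INTER_CUBIC),alpha=1.4)
d=cv2.resize(d,(400,350));d=cv2.copyMakeBorder(d,0,190,0,0,0)
cv2.imwrite('pics/p1.png',np.hstack([f(c),d]))
E
```

```text
clock: 3.85
tcp_pos: [0.6022, -0.1855, 0.0049]
orientation: [0.0, 1.0, 0.027, 0.002]
wrist_force: [4.9, 1.0, 3.6]
finger_gap: 0.032
clock: 4.27
tcp_pos: [0.5822, -0.1867, 0.0049]
orientation: [0.0, 1.0, 0.027, 0.002]
wrist_force: [6.4, 1.3, 2.3]
finger_gap: 0.0317
```

View pics/p1.png

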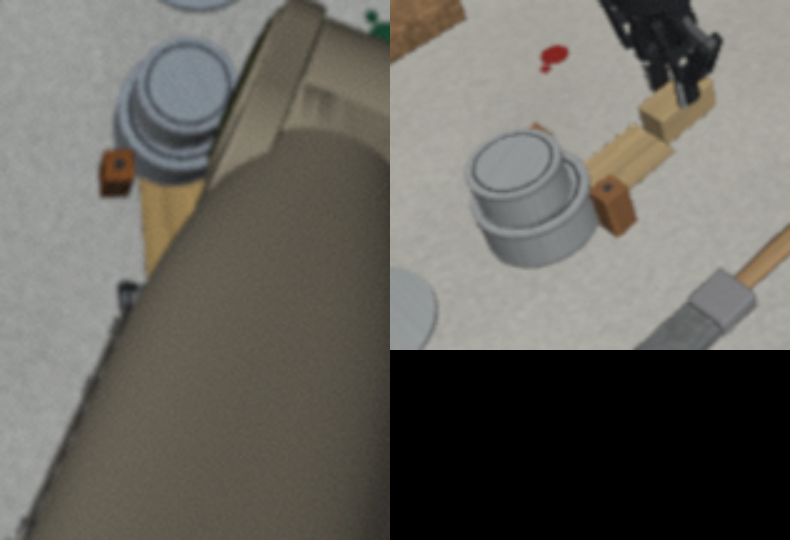

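The board is following the grip (about 35 mm out), and the tins are upright against the stops. I continue gently.

```bash
python3 -m crank '{"travel":[[-0.1,0,0],[-0.2,0,0],[-0.3,0,0],[-0.4,0,0],[-0.5,0,0]],"turn":[0,0,0,0,0]}'
python3 -m crank '{"travel":[[-0.1,0,0],[-0.2,0,0],[-0.3,0,0],[-0.4,0,0],[-0.5,0,0]],"turn":[0,0,0,0,0]}'
python3 -m crank '{"travel":[[-0.08,0,0],[-0.16,0,0],[-0.24,0,0],[-0.32,0,0],[-0.4,0,0]],"turn":[0,0,0,0,0]}'
python3 -m crank '{"travel":[[-0.08,0,0],[-0.16,0,0],[-0.24,0,0],[-0.32,0,0],[-0.4,0,0]],"turn":[0,0,0,0,0]}'
python3 -m crank '{"travel":[[-0.08,0,0],[-0.16,0,0],[-0.24,0,0],[-0.32,0,0],[-0.4,0,0]],"turn":[0,0,0,0,0]}'
python3 -m crank '{"travel":[[-0.1,0,0],[-0.2,0,0],[-0.3,0,0],[-0.4,0,0],[-0.4,0,0]],"turn":[0,0,0,0,0]}'
python3 - <<'E'
from h import *
d=read_camera('scene')['image'][120:300,130:330,::-1]
cv2.imwrite('pics/p2.png',cv2.resize(d,(660,594),interpolation=cv2.INTER_CUBIC))
E
```

```text
clock: 4.78
tcp_pos: [0.5628, -0.1878, 0.0049]
orientation: [0.0, 1.0, 0.027, 0.002]
wrist_force: [7.2, 0.4, 2.4]
finger_gap: 0.0318
clock: 5.2
tcp_pos: [0.5418, -0.1887, 0.0049]
orientation: [0.0, 1.0, 0.027, 0.001]
wrist_force: [4.3, 0.4, 6.1]
finger_gap: 0.0317
clock: 5.62
tcp_pos: [0.5257, -0.1896, 0.0049]
orientation: [0.0, 1.0, 0.027, 0.001]
wrist_force: [5.0, -0.1, 5.8]
finger_gap: 0.0314
clock: 6.03
tcp_pos: [0.5097, -0.1905, 0.0049]
orientation: [0.0, 1.0, 0.027, 0.001]
wrist_force: [3.0, 0.3, 5.9]
finger_gap: 0.0319
clock: 6.45
tcp_pos: [0.4937, -0.1913, 0.0049]
orientation: [0.0, 1.0, 0.027, 0.001]
wrist_force: [3.7, -0.4, 5.2]
finger_gap: 0.0317
clock: 6.87
tcp_pos: [0.477, -0.1921, 0.0048]
orientation: [0.0, 1.0, 0.026, 0.001]
wrist_force: [2.5, 0.4, 7.6]
finger_gap: 0.0319
```

View pics/p2.png

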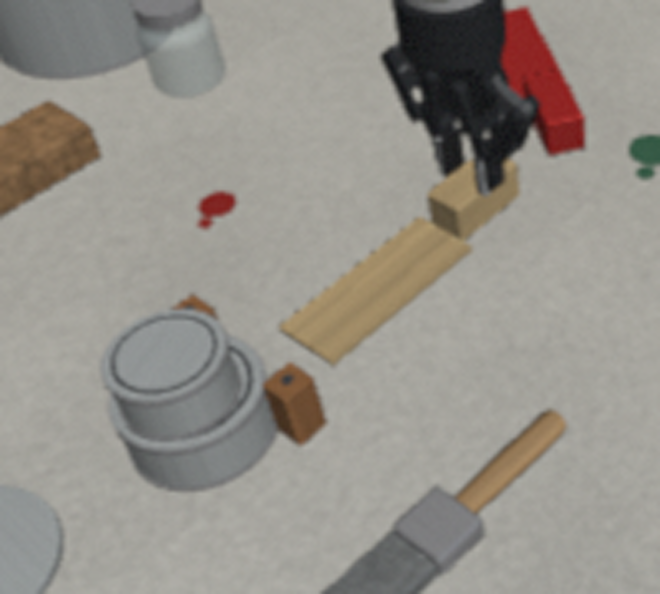

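The blade is fully clear of the tins: its end is at about (310,345) in the crop, ahead of the stop blocks. The tins are upright and stacked. I release and go up.

```bash
python3 -m crank '{"travel":[[0,0,0],[0,0,0],[0,0,0],[0,0,0],[0,0,0]],"turn":[0,0,0,0,0]}' 60
python3 -m crank '{"travel":[[0,0,-0.2],[0,0,-0.5],[0,0,-1],[0,0,-1.7],[0,0,-2.5]],"turn":[0,0,0,0,0]}'
python3 -m crank '{"travel":[[-0.6,0,-0.6],[-1.2,0,-1],[-1.8,0,-1],[-2,0,-1],[-2,0,-1]],"turn":[0,0,0,0,0]}'
python3 - <<'E'
from h import *
c=read_camera('top');sc=read_camera('scene')
a=cv2.resize(c['image'][50:290,200:480,::-1],(400,343));b=cv2.resize(sc['image'][100:300,130:370,::-1],(400,333))
cv2.imwrite('pics/p3.png',np.vstack([cv2.convertScaleAbs(a[:300],alpha=1.6),b[:300]]))
cv2.imwrite('pics/full3.png',c['image'][:,:,::-1]);cv2.imwrite('pics/fs3.png',sc['image'][:,:,::-1])
E
```

```text
clock: 7.33
tcp_pos: [0.4761, -0.1915, 0.0036]
orientation: [-0.0, 1.0, 0.026, -0.001]
wrist_force: [-0.2, 0.2, -0.2]
finger_gap: 0.06
clock: 7.75
tcp_pos: [0.4757, -0.1911, 0.1045]
orientation: [-0.001, 1.0, 0.026, -0.001]
wrist_force: [1.1, 1.0, -0.1]
finger_gap: 0.0594
clock: 8.17
tcp_pos: [0.3956, -0.1959, 0.1448]
orientation: [0.0, 1.0, 0.026, 0.0]
wrist_force: [-0.3, -1.0, -0.6]
finger_gap: 0.06
```

View pics/p3.png

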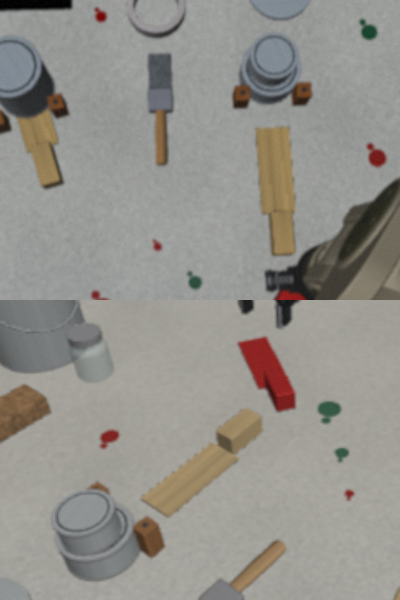

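```bash
python3 - <<'E'
from h import *
c=read_camera('top')
k=.7
t=ray(c,(200+274*k,50+55*k),.085);g=ray(c,(200+282.5*k,50+232*k),.036)
hs=cv2.cvtColor(c['image'],cv2.COLOR_RGB2HSV);m=((hs[...,0]>12)&(hs[...,0]<25)&(hs[...,1]>90)).astype(np.uint8)
for s in cv2.connectedComponentsWithStats(m)[2][1:]:
    if s[4]>500:print(s)
print(t,g,np.linalg.norm((t-g)[:2]),'TCP-based grip x',.476,get_state()['wrist_force'])
print(hand_in())
E
```

```text
[ 444   10  126   15 1447]
[ 512  105   33   44 1186]
[213 127  30  53 864]
[ 380  140   26   88 1742]
[ 0.75067797 -0.1800015   0.085     ] [ 0.47540104 -0.18921774  0.036     ] 0.27543116538449297 TCP-based grip x 0.476 [-0.54570335 -0.87282874  0.37065443]
the job is handed in; nothing more can be done
None
```

I gripped the plain board under the two flat tins by its handle and drew it about 140 mm straight out. I then released it flat on the bench, backed the arm away and handed in at about 8 s on the robot's clock.

My last checks, from the final pictures, all came out well:
- **Board clear of the tins:** the upper tin's centre is about 275 mm from the handle centre; 250 mm is needed. I took it as standing over the lower tin, which I did not measure separately.
- **Tins:** they stand upright, one on the other, against the stops. The upper one moved about 10 mm from where it started, against the 40 mm allowed for the lower tin.
- **Other board:** its outline in the top picture is unchanged.
- **Robot:** it touches nothing, and the wrist force is about 1 N.

The one small disagreement was in the first measurement: the two cameras placed the handle about 2 mm apart sideways, which is within their calibration. I judged tilt by eye only, and the hand-in reports no verdict.

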